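Fit out the jeweller's bench plating cell

TASK

Get the bench plating cell ready, with the power off while you handle it: first throw the switch on the supply box fully towards the robot (off), then take the anode plate from its wooden rack and lower it edgewise into the slot of the tank cover until its bar rests on the cover. Next take the contact rod (the one with the straight square grip) from the wooden stand, plug it fully home in the square terminal and never in the round one, and finally throw the switch fully away from the robot (on). Lower things in rather than dropping them, and leave the punch, bottle and beaker where they are.

Things in the scene. Friction and masses are not known exactly. Their poses are not given: they have to be found in the camera images.
- supply: Fixed grey supply box, 120 x 270 x 60 mm (x, y, z), on the bench. Origin: centre of its underside; x points away from the robot (the box may be turned a little), z up. On its top stand the toggle switch (at y +90 mm) and the two terminals (on the -y half).
- switch (a joint): Toggle lever on the supply box, rad. 0 = off, leaning 0.5 rad towards the robot (supply's -x); 1.0 = on, leaning 0.5 rad away (+x). Hard stops at both ends; light friction (about 1 N at the ball), stays where it is left. It starts near on.
- switch_tip (a point): Centre of the 26 mm dark ball at the lever's end; moves with it. The lever is a 10 mm bar, 80 mm from pivot to ball centre; the pivot is at supply x 0, y +90 mm, 82 mm above the bench, on a 70 x 50 x 25 mm base block. Ball centre 152 mm above the bench at both ends of the swing (38 mm either side of the pivot), 162 mm in the middle.
- square_terminal_mouth (a point): Centre of the opening in the top of the square terminal, a fixed brass block 36 x 36 mm, 40 mm tall, on top of the supply box: the mouth is 100 mm above the bench. Round vertical hole 11 mm across, 36 mm deep, mouth bevelled 3 mm. Axes as the supply box. The rod goes here.
- round_terminal_mouth (a point): Centre of the opening in the top of the round terminal, a fixed brass cylinder 36 mm across, 40 mm tall, 73 to 97 mm from the square one (centre to centre); the two may have changed places. Hole 11 mm across. To be left empty.
- rack: Fixed light wooden rack block 60 x 110 x 95 mm, which holds the plate on edge in a slot in its top at the start. Origin: centre of its underside; the slot runs along its y and is 8 mm wide, 67 mm long, 85 mm deep.
- plate: Loose anode plate, about 0.2 kg: upright steel blade 5 mm thick (x), 64 mm wide (y), 75 mm tall (z); along its top a black bar 14 mm thick (x), 90 mm long (y), 30 mm tall. Origin: middle of the blade's bottom edge; bar from z 75 to 105 mm. It starts in the rack, bar resting on the rack's top (95 mm above the bench). Pinch the bar across its 14 mm from above.
- tank_slot (a point): Middle of the slot at the top of the white cover of the fixed, empty clear tank (114 x 134 mm), 103 mm above the bench. The slot, 8 mm wide (x) and 67 mm long (y), goes through the 18 mm cover, edges bevelled 3 mm; the blade fits either way round; 80 mm of depth below the cover. Fully home: bar resting on the cover, plate origin 75 mm below this point.
- stand: Fixed brown wooden stand 60 x 160 x 50 mm with two 10 mm upright holes at y -45 and +45 mm, holding the rod and the punch (either way round). Origin: centre of its underside.
- rod: Loose contact rod, about 60 g, 102 mm long, upright: steel pin 8 mm across, 32 mm long, foot bevelled, then a black square grip 18 x 18 mm (faces square to its x and y), 70 mm long. Origin: lower end of the pin; z towards the grip. It starts in the stand, grip resting on its top (50 mm above the bench). Fully home in a terminal the grip rests on its top, origin 32 mm below the mouth.
- punch: Bystander in the other hole of the stand: all-steel punch, same 8 mm pin, 14 mm shaft, with a 22 mm ball on top (ball top 112 mm above the bench). Origin: the pin's lower end. Leave it.
- bottle: Bystander: small yellowish bottle with cap, 44 mm across, 85 mm tall. Origin: centre of its underside.
- beaker: Bystander: small open glass cup, 72 mm across, 70 mm tall. Origin: centre of its underside.
Mind the look-alikes: they are no part of the job. Leave any pink or turquoise look-alike of the rod alone.

How it is judged:
By the outcome, as a careful person would: the job done as asked, in the order asked, and still so for the second after the job is handed in, with the robot touching nothing.
It also fails if it takes over 72 s, if anything falls off the work surface, if the arm or the gripper's body presses on something with over 40 N, if the wrist force passes 120 N, or if a joint passes its speed limit or range.

ROBOT

A 6-joint arm with a two-finger parallel gripper is mounted at the origin on the work surface. World frame = base frame: x ahead of the robot, y to its left, z up, the work surface at z = 0. Lengths are in m, angles in degrees, forces in N, time in s.
With the tool pointing down it reaches from about 0.25 to 0.8 m from the base axis. Payload 3.9 kg.
Tool frame: the origin (TCP) lies midway between the tips of the shut fingers; the grasp point (between the pads) lies 19 mm behind it; z points along the fingers, y is the line along which they close (so a half turn about z gives the same grasp; the last joint's range is limited). The gripper opens to 85 mm and grips with 20 to 120 N. Pads are 22 mm wide; open, the fingers measure 114 mm over their backs; the gripper's body (76 mm by 85 mm) begins 54 mm behind the grasp point. The pads swing forward as they close: fully open they stand 13 mm farther back than shut.
Start: joints at [-74.886, 14.897, -7.913, 67.191, 0, 90], TCP at [0.137, -0.507, 0.231] pointing down, gripper open.
Joint ranges: [-159.42, 159.42], [-47.68, 98.78], [-73.54, 78.23], [-108.79, 121.32], [-90, 84.71], [-180, 180]. Speed limits (degrees/s): [147.25, 147.25, 180, 180, 180, 180].

INTERFACE

Orientations are given as a 3x3 rotation matrix whose columns are the frame's x, y, z axes.
In Python, from cell import env gives the robot as it stands.
- The arm moves only by the tool step_arm, never from a script. Its argument "motion" is text: rows parted by semicolons, each of 7 numbers parted by spaces: the shift along the tool's x, y, z in mm, then the turn, a rotation vector about the tool's x, y, z in degrees, then the opening, from -1 (shut) to 1 (fully open). In form: dx dy dz rx ry rz jaw; .... A call has exactly 8 rows; each row shifts and turns the commanded pose from where the row before left it, along the tool's axes as they then stand; what a row does not reach is not made up. A row lasts 1/10 s, in which the tool goes at most 50 mm and 8.59 degrees, less where a joint would pass 70% of its speed; a pose out of reach is approached as far as the arm can. A call with a gripper value outside its range is refused whole. The fingers move at their own pace and stop on an object; the grip force is fixed at half the most. Time passes only in rows, so rows that do not move let the fingers close, or fill a call up. It gives the time, the measured TCP pose, the force, the opening and the grip force at its end, in the units of the state.
- env.sense(): the state, without advancing time (a new reading comes with each control period).
- env.grab_frame(name): name is "side" or "top"; returns a dict with "frame" (480x640x3 uint8, red, green, blue), "fovy" (degrees; the focal length in pixels is half the picture's height over the tangent of half this angle, whatever the lens; pixels are square), "cx", "cy" (the principal point, pixels), "rvec" (rotation vector, rad) and "tvec" (3), from world to camera coordinates, as OpenCV has them. Camera axes: x right, y down, z forward; pixel columns grow to the right and rows downward; lengths in m; the calibration is good to about 2 mm. A picture is of the moment at which its call begins. There is no depth.
- env.job_done(): hands the job in; it is judged then, once.
The state is a dict: "clock": time; "joint_pos": joint angles; "qd": joint speeds; "effort": joint torques, N m; "tcp_pos": TCP position; "tool_rot": TCP orientation; "contact_force": force on the tool from outside, world axes, zero at the start; "moment": the same for the moment, N m; "opening": finger opening in m; "finger_force": force on a finger pad.
Only numpy, scipy, OpenCV 4.12 (cv2) and the standard library are available. Lean on these libraries where they do the work, as an engineer would, in place of code of your own. Each camera call takes 0.05 s, during which the arm holds its last target. There are 200 camera calls.

## Working session

There is one attempt and no reset: what is moved stays moved. The work goes in short steps, Python scripts to look and compute and a tool call to move; the robot and the scene stay as the last step left them, time stands still between calls to the robot, and variables do not carry over. Pictures are saved under pics/ and viewed, at most 13 in all, crops included, and the job is handed in when it is done.

Besides the shell and the picture viewer there is one more tool, called after "Call:" as name(argument=value, ...) on one line, values as JSON. step_arm: Moves the arm, as the interface text tells. Its arguments: {"type":"object","properties":{"motion":{"type":"string"}},"required":["motion"]}

```bash
ls; mkdir -p pics
cat > h.py <<'E'
import numpy as np, cv2, json
from cell import env
def grab(n,fn):
    g=env.grab_frame(n); cv2.imwrite(f'pics/{fn}.png',g['frame'][:,:,::-1])
    np.savez(f'pics/{fn}.npz',**{k:np.array(v) for k,v in g.items()}); return g
def cam(fn):
    g=np.load(f'pics/{fn}.npz'); f=240/np.tan(np.radians(float(g['fovy']))/2)
    K=np.array([[f,0,float(g['cx'])],[0,f,float(g['cy'])],[0,0,1]]); return K,cv2.Rodrigues(g['rvec'])[0],g['tvec'].reshape(3),g
def pix2z(fn,uv,z):
    K,R,t,_=cam(fn); d=R.T@np.linalg.inv(K)@np.array([*uv,1.]); c=-R.T@t
    return c+d*(z-c[2])/d[2]
def proj(fn,P):
    K,R,t,_=cam(fn); p=(K@(R@np.atleast_2d(P).T+t[:,None])).T; return p[:,:2]/p[:,2:]
E
python3 - <<'E'
from h import *
for n in('side','top'):
    g=grab(n,n+'0'); print(n,g['fovy'],g['cx'],g['cy'],g['rvec'],g['tvec'],[k for k in g])
s=env.sense();print(s)
E
```

```text
pics
side 50.6913192699153 327.0065016311444 238.7373218686663 [ 0.80031652 -2.3941981   1.34195498] [0.42807166 0.29214679 0.74345418] ['frame', 'fovy', 'cx', 'cy', 'rvec', 'tvec']
top 42.30509335109572 322.63473534880285 244.68029974019706 [ 2.14916834 -2.13669135  0.17031717] [-0.02575243  0.52573112  1.48496076] ['frame', 'fovy', 'cx', 'cy', 'rvec', 'tvec']
{'clock': 0.1, 'joint_pos': array([-7.48840354e+01,  1.49322577e+01, -7.97814108e+00,  6.71929282e+01,
       -2.22414248e-04,  8.99997461e+01]), 'qd': array([ 0.03618548, -0.04492023,  0.18282936,  0.09527459,  0.04877859,
        0.07965859]), 'effort': array([-1.70143999e-04, -4.06506765e+01,  2.54528135e+01,  1.00804190e-02,
        6.91225705e-05, -6.31249037e-06]), 'tcp_pos': array([ 0.13674028, -0.50622593,  0.23054703]), 'tool_rot': array([[ 9.65398850e-01,  2.60777368e-01, -4.74024989e-04],
       [ 2.60777799e-01, -9.65397282e-01,  1.73998448e-03],
       [-3.87386175e-06, -1.80339421e-03, -9.99998374e-01]]), 'contact_force': array([ 0.29524225, -0.17661289,  0.25529469]), 'moment': array([-0.02646354, -0.01280777,  0.01457945]), 'finger_force': 0.0, 'opening': 0.08520595284764815}
```

View pics/top0.png

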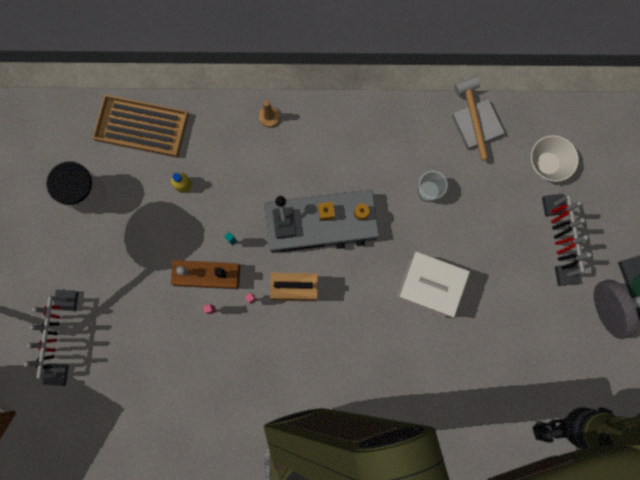

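View pics/side0.png

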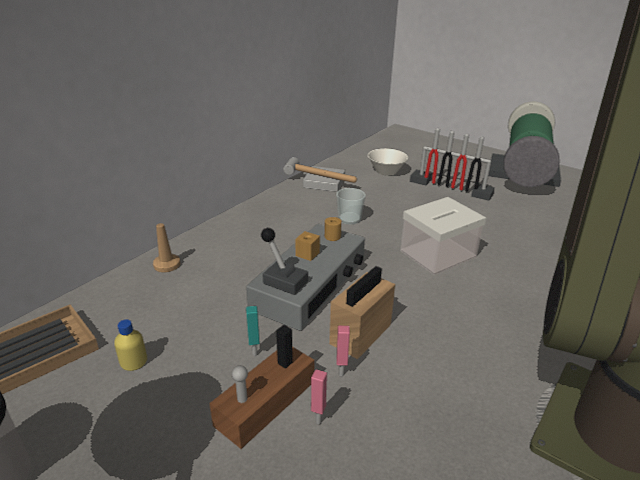

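The top view shows the supply at about (320,220) with the switch ball at (281,201), the square terminal at (326,211) and the round one at (362,212). The rack is at (294,286), the tank at (434,284) and the stand at (205,274), with the punch at (181,270) and the rod at (221,272). Pink decoys stand at (208,309) and (251,298), and a turquoise one at (230,238). I'll enlarge it.

Run:
```python
import cv2
a=cv2.imread('pics/top0.png')
c=cv2.resize(a[185:325,160:320],None,fx=5,fy=5,interpolation=cv2.INTER_CUBIC)[:600]
c=cv2.resize(a[190:310,160:320],None,fx=5,fy=5,interpolation=cv2.INTER_CUBIC)
d=cv2.resize(a[190:310,315:475],None,fx=5,fy=5,interpolation=cv2.INTER_CUBIC)
for im,x0 in((c,160),(d,315)):
    for i in range(0,160,20): cv2.putText(im,str(x0+i),(i*5,10),0,.35,(255,255,255)); cv2.line(im,(i*5,12),(i*5,18),(255,255,255))
    for i in range(0,120,20): cv2.putText(im,str(190+i),(0,i*5+4),0,.35,(255,255,255))
cv2.imwrite('pics/c1.png',cv2.convertScaleAbs(c,alpha=1.5)); cv2.imwrite('pics/c2.png',cv2.convertScaleAbs(d,alpha=1.3))
```

```text
(no output)
```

View pics/c1.png

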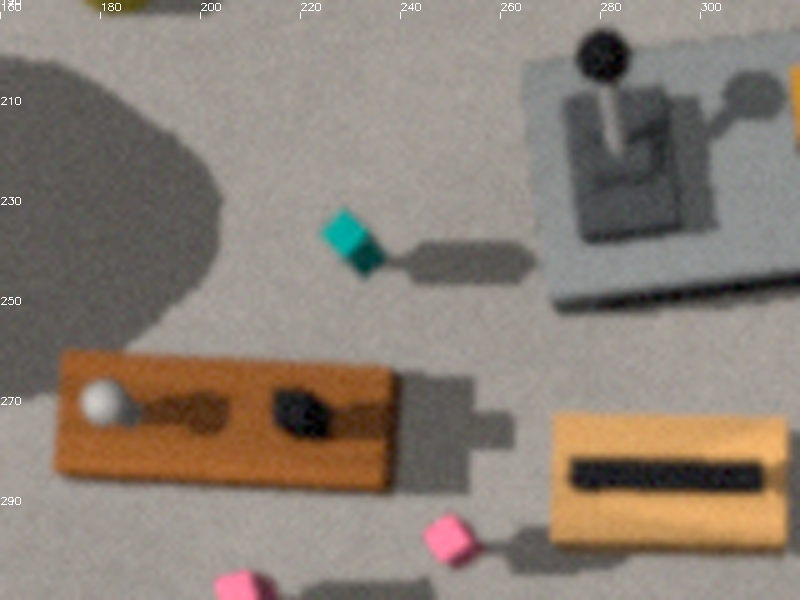

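View pics/c2.png

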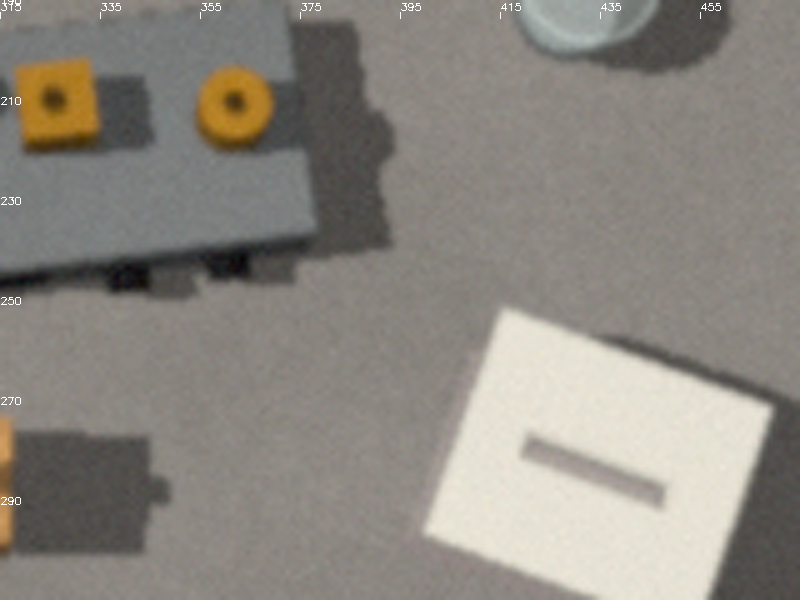

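The crops give sharp corners. In crop 1: plate bar (570..763, 460..490), stand top corners, ball (603,55). In crop 2: square mouth (53,99), round mouth (235,102), tank slot centre (593,473).

Run:
```python
from h import *
np.set_printoptions(precision=4,suppress=True)
A=lambda X,Y,z:pix2z('top0',(160+X/5-.4,190+Y/5-.4),z)
B=lambda X,Y,z:pix2z('top0',(315+X/5-.4,190+Y/5-.4),z)
def rect(f,c,z,n):
    P=np.array([f(*q,z) for q in c])[:,:2]; (cx,s,a)=cv2.minAreaRect((P*1000).astype(np.float32))
    e=P[1]-P[0]; e2=P[2]-P[3]
    print(n,'ctr',P.mean(0),'len',np.linalg.norm(e),np.linalg.norm(e2),'wid',np.linalg.norm(P[2]-P[1]),np.linalg.norm(P[3]-P[0]),'yaw of TL->TR +90',np.degrees(np.arctan2(e[1],e[0]))+90,np.degrees(np.arctan2(e2[1],e2[0]))+90); return P.mean(0),np.arctan2(*(e+e2)[::-1])+np.pi/2
rect(A,[(570,460),(763,460),(763,490),(570,490)],.125,'bar')
rect(A,[(553,413),(788,420),(785,547),(550,540)],.095,'rack')
c,yaw=rect(A,[(65,350),(393,368),(388,488),(57,473)],.05,'stand')
for s in(1,-1): 
    h=c+s*.045*np.array([-np.sin(yaw),np.cos(yaw)]);print('hole',s,h,'side px of grip top',proj('side0',[*h,.12]),'top px',(proj('top0',[*h,.12])-[160,190]+.4)*5)
rect(B,[(527,435),(666,485),(660,510),(521,460)],.103,'slot')
rect(B,[(17,66),(90,60),(98,138),(24,143)],.1,'sqtop')
S=B(53,99,.1);Rd=B(235,102,.1);print('sq',S,'rd',Rd,np.linalg.norm(S-Rd))
for z in(.152,.157):print('ball',A(603,55,z))
L=A(525,62,.06);L2=A(555,308,.06);R2=B(315,235,.06);print('supply corners',L,L2,R2, np.linalg.norm(L-L2),np.linalg.norm(R2-L2),np.degrees(np.arctan2(*(R2-L2)[1::-1]))+90)
u=(R2-L2)[:2];u/=np.linalg.norm(u);ex=np.array([-u[1],u[0]]);o=L2[:2]+.135*u+.06*ex
print('supply o',o,'pivot',o-.09*u,'ex',ex,'off tip',o-.09*u-.038*ex,'on',o-.09*u+.038*ex,'sq in sup',(S[:2]-o)@ex,-(S[:2]-o)@u,'rd',(Rd[:2]-o)@ex,-(Rd[:2]-o)@u)
print('side ball',proj('side0',A(603,55,.154)),'sq',proj('side0',S),'bar',proj('side0',[*A(666,475,.125)]))
a=cv2.imread('pics/side0.png');a=cv2.resize(a[220:420,220:420],None,fx=3,fy=3,interpolation=cv2.INTER_CUBIC);cv2.imwrite('pics/c3.png',cv2.convertScaleAbs(a,alpha=1.7))
```

```text
bar ctr [0.4195 0.0455] len 0.08877675238709053 0.08864452020482427 wid 0.0138218284215327 0.013818793175156918 yaw of TL->TR +90 0.33831065132966387 0.3357560098674526
rack ctr [0.4199 0.0456] len 0.11068674869474403 0.10999002535112852 wid 0.05971298884951527 0.05972207823740176 yaw of TL->TR +90 -1.3725661883342468 -1.3725851355862915
stand ctr [0.4519 0.2628] len 0.1599133147532994 0.16027899432502146 wid 0.0584543434964411 0.05999497976712897 yaw of TL->TR +90 -2.8164303297430138 -2.261480297821876
hole 1 [0.4539 0.3078] side px of grip top [[241.1145 362.6487]] top px [[100.9478 398.3743]]
hole -1 [0.4499 0.2179] side px of grip top [[286.0508 328.4012]] top px [[295.1025 408.0994]]
slot ctr [ 0.4246 -0.2815] len 0.06854000124370256 0.06845177408018026 wid 0.012104101745748852 0.01213925438174879 yaw of TL->TR +90 -19.66743910501512 -19.644395428139504
sqtop ctr [ 0.6005 -0.0302] len 0.03500179565564238 0.03530188129259822 wid 0.03815779293980166 0.03761657237472718 yaw of TL->TR +90 5.178070149961016 4.3037905574394415
sq [ 0.6018 -0.0281  0.1   ] rd [ 0.6009 -0.1149  0.1   ] 0.08680751259706486
ball [0.6107 0.076  0.152 ]
ball [0.6095 0.0757 0.157 ]
supply corners [0.628  0.1203 0.06  ] [0.5061 0.1034 0.06  ] [ 0.5436 -0.1563  0.06  ] 0.12303969742158748 0.26239305573600075 8.21713524687577
supply o [ 0.5848 -0.0216] pivot [0.5719 0.0674] ex [0.9897 0.1429] off tip [0.5343 0.062 ] on [0.6095 0.0729] sq in sup 0.015925910907751875 -0.00884071448590594 rd 0.0026280172323700397 -0.09462363975129785
side ball [[268.3289 234.48  ]] sq [[307.6582 237.6528]] bar [[366.0956 278.6836]]
```

View pics/c3.png

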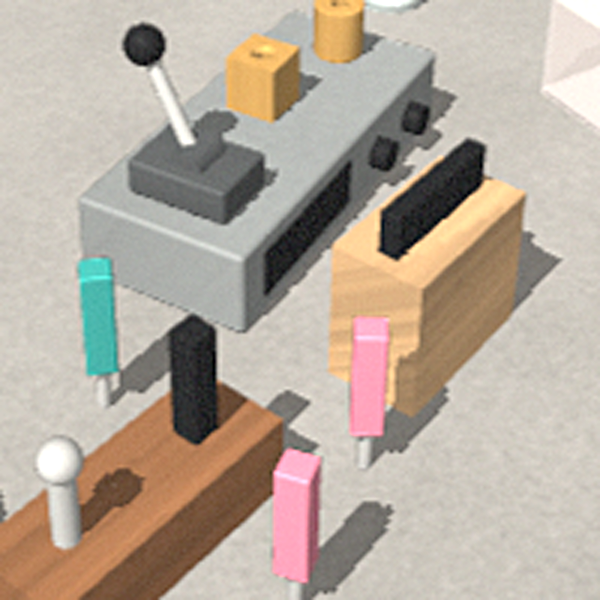

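The side crop shows the switch leaning away (on), the square terminal nearest the switch with its mouth at about (307,236.5), and the black rod and the plate upright. I'll refine the close-fit targets with image code and check them against both cameras.

Run:
```python
from h import *
np.set_printoptions(precision=4,suppress=True)
im=cv2.imread('pics/top0.png'); hsv=cv2.cvtColor(im,cv2.COLOR_BGR2HSV).astype(int)
def P(uv,z):return pix2z('top0',uv,z)
def mar(m,z,n,roi):
    k=np.zeros_like(m);u0,u1,v0,v1=roi;k[v0:v1,u0:u1]=m[v0:v1,u0:u1];k=k.astype(np.uint8)
    c=max(cv2.findContours(k,0,1)[0],key=cv2.contourArea);r=cv2.minAreaRect(c);b=np.array([P(q,z)[:2] for q in cv2.boxPoints(r)])
    e=b[1]-b[0];print(n,'px',np.array(r[0]),'ctr',b.mean(0),'sz',np.linalg.norm(b[1]-b[0]),np.linalg.norm(b[2]-b[1]),'ang',np.degrees(np.arctan2(e[1],e[0])));return b.mean(0),k
g=hsv[:,:,2]
cc,k=mar((g>195),.103,'cover',(395,475,250,320))
hull=cv2.fillConvexPoly(np.zeros_like(k),cv2.convexHull(cv2.findNonZero(k)),1)
er=cv2.erode(hull,np.ones((9,9)));w=np.clip(225-g,0,None)*er*(g<200)
vv,uu=np.nonzero(w);ww=w[vv,uu];print('slot centroid',P((np.average(uu,weights=ww),np.average(vv,weights=ww)),.103))
mar((hsv[:,:,1]>150)&(g>185)&(hsv[:,:,0]<30),.1,'sqtop',(315,340,198,222))
mar((hsv[:,:,1]>150)&(g>185)&(hsv[:,:,0]<30),.1,'rdtop',(350,375,198,222))
mar((g<50),.125,'bar',(270,318,278,292))
mar((g<70)&(g>0),.12,'rod?',(212,228,262,282))
mar((hsv[:,:,1]>120)&(hsv[:,:,0]<25)&(g>90),.05,'stand',(165,245,255,292))
for q in([.6005,-.0302,.1],[.6018,-.0281,.1]):print('side sq',proj('side0',q))
print('ang');
for v in range(264,282):print(' '.join('%3d'%g[v,u] for u in range(210,232)))
for z,uv in((.12,(251-.4,298)),(.12,(230,238)),(.12,(208,309))):print('decoy',P(uv,z))
```

```text
Traceback (most recent call last):
ValueError: max() iterable argument is empty
```

Run:
```python
from h import *
np.set_printoptions(precision=4,suppress=True)
im=cv2.imread('pics/top0.png'); hsv=cv2.cvtColor(im,cv2.COLOR_BGR2HSV).astype(int)
def P(uv,z):return pix2z('top0',uv,z)
def mar(m,z,n,roi):
    k=np.zeros_like(m);u0,u1,v0,v1=roi;k[v0:v1,u0:u1]=m[v0:v1,u0:u1];k=k.astype(np.uint8)
    cs=cv2.findContours(k,0,1)[0]
    if not cs: print(n,'none',hsv[v0:v1,u0:u1,2].max());return None,k
    c=max(cs,key=cv2.contourArea);r=cv2.minAreaRect(c);b=np.array([P(q,z)[:2] for q in cv2.boxPoints(r)])
    e=b[1]-b[0];print(n,'px',np.array(r[0]),'ctr',b.mean(0),'sz',np.linalg.norm(b[1]-b[0]),np.linalg.norm(b[2]-b[1]),'ang',np.degrees(np.arctan2(e[1],e[0])));return b.mean(0),k
g=hsv[:,:,2]
cc,k=mar((g>145),.103,'cover',(395,475,250,320))
hull=cv2.fillConvexPoly(np.zeros_like(k),cv2.convexHull(cv2.findNonZero(k)),1)
er=cv2.erode(hull,np.ones((9,9)));w=np.clip(170-g,0,None)*er*(g<155)
vv,uu=np.nonzero(w);ww=w[vv,uu];print('slot centroid',len(ww),P((np.average(uu,weights=ww),np.average(vv,weights=ww)),.103))
O=(hsv[:,:,1]>150)&(g>140)&(hsv[:,:,0]<30)
mar(O,.1,'sqtop',(315,340,198,222))
mar(O,.1,'rdtop',(350,375,198,222))
mar((g<45),.125,'bar',(270,318,278,292))
mar((hsv[:,:,1]>120)&(hsv[:,:,0]<25)&(g>60),.05,'stand',(165,245,255,292))
for q in([.6005,-.0302,.1],[.6018,-.0281,.1]):print('side sq',proj('side0',q))
for v in range(264,281):print(' '.join('%3d'%g[v,u] for u in range(211,230)))
for z,uv in((.12,(250.6,298)),(.12,(230,238)),(.12,(208,309))):print('decoy',P(uv,z))
```

```text
cover px [434.1233 283.6713] ctr [ 0.4259 -0.2835] sz 0.11371627322882429 0.13641420603454765 ang -21.202967468778095
slot centroid 158 [ 0.4257 -0.2817  0.103 ]
sqtop none 139
rdtop px [358.8077 213.5384] ctr [ 0.5923 -0.1082] sz 0.002692746259848264 0.008605613734560048 ang -33.181441585719995
bar px [293.  284.5] ctr [0.4197 0.0452] sz 0.08278886062649145 0.011518666368365758 ang -89.66185989529222
stand px [203.9888 273.7244] ctr [0.4515 0.2647] sz 0.06164514718852466 0.15934190487427444 ang -0.3853086946727758
side sq [[308.8234 237.4362]]
side sq [[307.6555 237.6584]]
 99  98  98 100 102 104  98  98 100 101 103 101 100  98  99  96 103 102  99
103 101 101 101  96  97  98  97  99  98  99  97  99  97  98  99  99  97  98
 99 102  99  95  96  92  92  89  92  90  94 100  96  97  97  99  98  92  95
 99  97  96  84  74  69  71  69  66  73  85  89  97  99  99  95 101  99  98
101  99  94  73  51  38  40  39  40  45  51  59  84  94  99 100  99 100  96
100  97  94  69  37  23  24  20  26  25  16  33  56  74  88  96  98  97  96
 99  97  89  64  35  23  23  15  17  20  15  13  25  47  66  85
[... 159 characters left out ...]
9  57
 99  98  93  71  36  25  19  22  25  20   2   5  12  14  18  35  49  53  56
100  95  97  73  42  24  15  24  22  23  16  14   4   5  18  39  54  55  54
 99  95  95  87  64  44  22  17  19  13   5   5   8   0  22  41  50  57  54
 97  96  99  96  87  72  52  31  17  19   1  15   1   0  20  42  54  54  57
 96  96  98 102  99  91  81  65  45  39  43  33  35  31  39  48  61  66  70
 97 100 100  98 101  96  93  86  80  83  79  72  67  67  74  82  87  90  90
100  99 100  99  98  99  95  97  98  96  97  94  92  90  95  98 101 101 102
100 102 101 102  99 100  99  99  97 100  99  99 100 101  98  99 101 101 102
decoy [0.3885 0.1425 0.12  ]
decoy [0.528  0.1938 0.12  ]
decoy [0.3627 0.2395 0.12  ]
```

Both views agree. Targets (x, y, z in m):
- Plate bar: (0.4197, 0.0455), yaw about 0
- Slot: (0.4255, -0.282), yaw about -20°
- Rod: (0.450, 0.2185)
- Square mouth: (0.6015, -0.0285)
- Switch ball: (0.610, 0.0757)

First I'll turn the tool so the fingers close along world x, partly closed to straddle the ball.

Call:
step_arm(motion="0 0 0 0 0 -8.4 0.1; 0 0 0 0 0 -8.4 0.1; 0 0 0 0 0 -8.4 0.1; 0 0 0 0 0 -8.4 0.1; 0 0 0 0 0 -8.4 0.1; 0 0 0 0 0 -8.4 0.1; 0 0 0 0 0 -8.4 0.1; 0 0 0 0 0 -8.4 0.1")

```text
clock: 0.9
tcp_pos: [0.1368, -0.5064, 0.2308]
tool_rot: [[0.128, 0.992, -0.0], [0.992, -0.128, 0.001], [0.001, -0.0, -1.0]]
contact_force: [-0.4, -0.6, 0.1]
opening: 0.0469
finger_force: 0.0
```

Call:
step_arm(motion="0 0 0 0 0 -7.4 0.1; 38 31 0 0 0 0 0.1; 38 31 0 0 0 0 0.1; 38 31 0 0 0 0 0.1; 38 31 0 0 0 0 0.1; 38 31 0 0 0 0 0.1; 38 31 0 0 0 0 0.1; 38 31 0 0 0 0 0.1")

```text
clock: 1.7
tcp_pos: [0.3558, -0.2401, 0.2311]
tool_rot: [[0.005, 1.0, -0.0], [1.0, -0.005, 0.0], [0.0, -0.0, -1.0]]
contact_force: [0.9, -0.4, 0.3]
opening: 0.0468
finger_force: 0.0
```

Call:
step_arm(motion="38 31 0 0 0 0 0.1; 38 31 0 0 0 0 0.1; 38 31 0 0 0 0 0.1; 38 31 0 0 0 0 0.1; 38 31 0 0 0 0 0.1; 38 31 0 0 0 0 0.1; 38 31 0 0 0 0 0.1; 0 0 0 0 0 0 0.1")

```text
clock: 2.5
tcp_pos: [0.5769, 0.0276, 0.23]
tool_rot: [[-0.001, 1.0, 0.001], [1.0, 0.001, 0.002], [0.002, 0.001, -1.0]]
contact_force: [-0.4, -1.2, 0.1]
opening: 0.0471
finger_force: 0.0
```

Call:
step_arm(motion="24 17 0 0 0 0 0.1; 24 16 0 0 0 0 0.1; 0 0 0 0 0 0 0.1; 0 0 30 0 0 0 0.1; 0 0 30 0 0 0 0.1; 0 0 20 0 0 0 0.1; 0 0 12 0 0 0 0.1; 0 0 0 0 0 0 0.1")

```text
clock: 3.3
tcp_pos: [0.6048, 0.0699, 0.1374]
tool_rot: [[0.006, 1.0, -0.004], [1.0, -0.006, -0.001], [-0.001, -0.004, -1.0]]
contact_force: [0.3, -0.6, 0.5]
opening: 0.0471
finger_force: 0.0
```

Run:
```python
from h import *
g=grab('side','s1'); a=g['frame'][200:350,190:390,::-1]
cv2.imwrite('pics/s1c.png',cv2.resize(cv2.convertScaleAbs(a,alpha=1.6),None,fx=3,fy=3))
```

```text
(no output)
```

View pics/s1c.png

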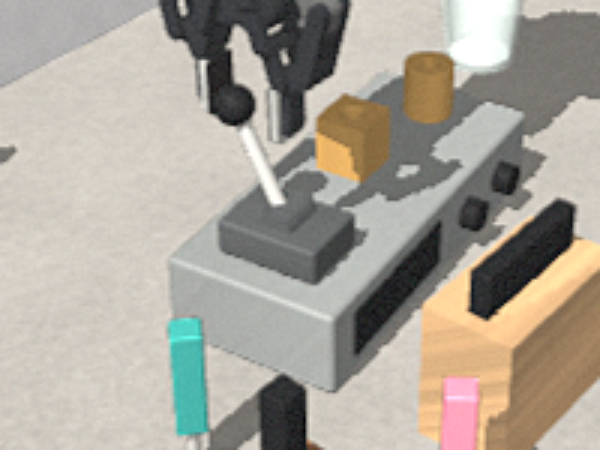

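The ball sits between the fingers, so I'll pull it towards the robot.

Call:
step_arm(motion="0 -10 0 0 0 0 0.1; 0 -10 0 0 0 0 0.1; 0 -10 0 0 0 0 0.1; 0 -10 0 0 0 0 0.1; 0 -10 0 0 0 0 0.1; 0 -10 0 0 0 0 0.1; 0 -10 0 0 0 0 0.1; 0 -8 0 0 0 0 0.1")

```text
clock: 4.15
tcp_pos: [0.5274, 0.0712, 0.139]
tool_rot: [[0.005, 1.0, -0.001], [1.0, -0.005, -0.0], [-0.0, -0.001, -1.0]]
contact_force: [1.7, -0.4, 0.0]
opening: 0.0472
finger_force: 2.8
```

Call:
step_arm(motion="0 -4 0 0 0 0 0.1; 0 0 0 0 0 0 0.1; 0 -2 0 0 0 0 0.1; 0 0 0 0 0 0 0.1; 0 -2 0 0 0 0 0.1; 0 0 0 0 0 0 0.1; 0 0 0 0 0 0 0.1; 0 0 0 0 0 0 0.1")

```text
clock: 4.95
tcp_pos: [0.5271, 0.0714, 0.1397]
tool_rot: [[0.005, 1.0, 0.011], [1.0, -0.005, -0.0], [-0.0, 0.011, -1.0]]
contact_force: [13.7, -1.1, -9.0]
opening: 0.0471
finger_force: 7.2
```

The force rises at the hard stop, so the switch is off. I'll back off, rise and go over the plate.

Call:
step_arm(motion="0 10 0 0 0 0 0.1; 0 8 0 0 0 0 0.1; 0 0 -30 0 0 0 0.1; 0 0 -35 0 0 0 0.1; 0 -40 0 0 0 0 0.4; -13 -45 0 0 0 0 0.4; -13 -30 0 0 0 0 0.4; 0 0 0 0 0 0 0.4")

```text
clock: 5.75
tcp_pos: [0.4178, 0.0447, 0.2038]
tool_rot: [[0.006, 1.0, -0.006], [1.0, -0.006, -0.001], [-0.001, -0.006, -1.0]]
contact_force: [0.4, 0.7, -0.7]
opening: 0.0598
finger_force: 0.0
```

Run:
```python
from h import *
np.set_printoptions(precision=4,suppress=True)
g=grab('side','s2'); a=g['frame']
im=a[210:310,230:330,::-1]
s=env.sense();print(s['tcp_pos'],s['opening'],s['tool_rot'],s['contact_force'])
h=a[225:285,240:320].max(2); 
print(proj('side0',[.535,.066,.152]), proj('side0',[.61,.0757,.152]))
```

```text
[0.421  0.0453 0.2043] 0.05975183853305424 [[ 0.0056  1.     -0.002 ]
 [ 1.     -0.0056  0.0001]
 [ 0.0001 -0.002  -1.    ]] [ 0.7396 -0.3477 -0.5889]
[[304.6518 247.1901]] [[268.528  235.4291]]
```

Call:
step_arm(motion="0 -1 30 0 0 0 0.4; 0 0 30 0 0 0 0.4; 0 0 25 0 0 0 0.4; 0 0 12 0 0 0 0.4; 0 0 5 0 0 0 0.4; 0 0 0 0 0 0 0.4; 0 0 0 0 0 0 -1; 0 0 0 0 0 0 -1")

```text
clock: 6.6
tcp_pos: [0.4237, 0.0459, 0.1031]
tool_rot: [[0.005, 1.0, 0.002], [1.0, -0.005, 0.0], [0.0, 0.002, -1.0]]
contact_force: [0.6, -0.2, -0.7]
opening: 0.0318
finger_force: 0.0
```

Call:
step_arm(motion="0 0 0 0 0 0 -1; 0 0 0 0 0 0 -1; 0 0 0 0 0 0 -1; 0 0 0 0 0 0 -1; 0 0 -4 0 0 0 -1; 0 0 -6 0 0 0 -1; 0 0 -10 0 0 0 -1; 0 0 -10 0 0 0 -1")

```text
clock: 7.4
tcp_pos: [0.4225, 0.0457, 0.133]
tool_rot: [[0.005, 1.0, -0.0], [1.0, -0.005, -0.0], [-0.0, -0.0, -1.0]]
contact_force: [0.3, -0.5, -1.1]
opening: 0.013
finger_force: 58.5
```

Plate gripped (opening 13 mm, 58 N). I'll lift it clear and carry it over to the tank.

Call:
step_arm(motion="0 0 -20 0 0 0 -1; 0 0 -25 0 0 0 -1; 0 0 -25 0 0 0 -1; 0 0 -15 0 0 0 -1; -30 0 0 0 0 0 -1; -40 0 0 0 0 0 -1; -40 0 0 0 0 0 -1; -40 0 0 0 0 0 -1")

```text
clock: 8.2
tcp_pos: [0.4219, -0.1056, 0.2183]
tool_rot: [[0.004, 1.0, 0.001], [1.0, -0.004, -0.0], [-0.0, 0.001, -1.0]]
contact_force: [1.2, 0.6, -1.9]
opening: 0.0127
finger_force: 58.7
```

Call:
step_arm(motion="-40 0 0 0 0 0 -1; -40 0 0 0 0 0 -1; -40 0 0 0 0 0 -1; -30 0 0 0 0 0 -1; -27 4 0 0 0 7 -1; 0 0 0 0 0 7 -1; 0 0 0 0 0 6 -1; 0 0 0 0 0 0 -1")

```text
clock: 9.0
tcp_pos: [0.4249, -0.2816, 0.2178]
tool_rot: [[0.347, 0.938, 0.0], [0.938, -0.347, -0.0], [-0.0, 0.0, -1.0]]
contact_force: [-0.5, 0.4, -1.6]
opening: 0.0125
finger_force: 58.7
```

Run:
```python
from h import *
np.set_printoptions(precision=4,suppress=True)
s=env.sense();print(s['tcp_pos'],s['opening'],s['tool_rot'],s['contact_force'])
g=grab('top','t3');g2=grab('side','s3')
a=g['frame'][225:345,385:485,::-1];b=g2['frame'][120:270,370:520,::-1]
c=np.hstack([cv2.resize(a,(400,480),interpolation=2),cv2.resize(b,(400,400),interpolation=2)[:480] if 0 else cv2.copyMakeBorder(cv2.resize(b,(400,400),interpolation=2),0,80,0,0,0)])
cv2.imwrite('pics/c4.png',cv2.convertScaleAbs(c,alpha=1.4))
```

```text
[ 0.4249 -0.2816  0.2178] 0.012541084740914608 [[ 0.3472  0.9378  0.0002]
 [ 0.9378 -0.3472 -0.0001]
 [-0.      0.0002 -1.    ]] [-0.5387  0.4272 -1.6042]
```

View pics/c4.png

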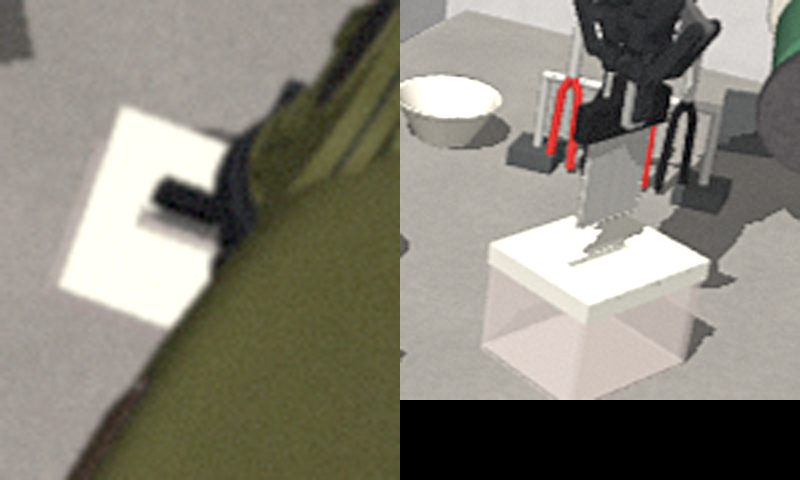

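The plate hangs upright above the slot. The bar's left end is at about (424.7,272.3) in top pixels, and the blade's bottom corners are at about (437,203) and (459,196) in side pixels. I'll compare these with the predictions.

Run:
```python
from h import *
np.set_printoptions(precision=4,suppress=True)
T=np.array([.4249,-.2816,.2178]);x=np.array([.3472,.9378,0]);y=np.array([.9378,-.3472,0]);z=np.array([0,0,1])
print('bar end corners top',proj('top0',[T+.045*x+s*.007*y+.0228*z for s in(1,-1)]))
print('blade side',proj('side0',[T+s*.032*x-.0822*z for s in(1,-1)]))
c=np.array([.4255,-.282,.103])
print('slot side ends (bevel)',proj('side0',[c+s*.0365*x for s in(1,-1)]),'cover ctr',proj('side0',c))
K=np.array([.4259,-.2835,.103]);print('cover corners side',proj('side0',[K+a*.057*y+b*.067*x for a,b in((1,1),(1,-1),(-1,-1),(-1,1))]))
s=cv2.imread('pics/side0.png')[185:285,390:500];cv2.imwrite('pics/c5.png',cv2.resize(s,(770,700)[:2] if 0 else (660,600),interpolation=2))
```

```text
bar end corners top [[426.0775 267.4932]
 [423.911  273.6342]]
blade side [[436.0463 205.0446]
 [457.7702 197.8284]]
slot side ends (bevel) [[432.2081 218.9754]
 [456.6627 210.4539]] cover ctr [[444.6309 214.6465]]
cover corners side [[403.7924 211.1109]
 [448.0975 196.6495]
 [486.3187 217.5858]
 [440.9496 234.4914]]
```

View pics/c5.png

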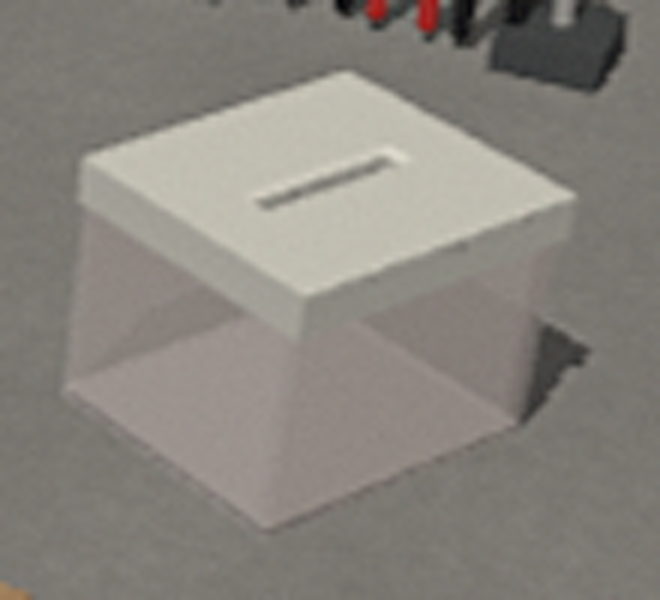

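The cover corners in the side view match the prediction within 0.5 px. The held plate shows a bias of about +3 mm in x between robot and camera, as it did at the rack, so the slot in robot coordinates is (0.428, -0.283). Lowering now.

Call:
step_arm(motion="0 3 0 0 0 0 -1; 0 0 10 0 0 0 -1; 0 0 10 0 0 0 -1; 0 0 6 0 0 0 -1; 0 0 4 0 0 0 -1; 0 0 4 0 0 0 -1; 0 0 4 0 0 0 -1; 0 0 0 0 0 0 -1")

```text
clock: 9.9
tcp_pos: [0.4275, -0.2823, 0.1788]
tool_rot: [[0.347, 0.938, -0.001], [0.938, -0.347, 0.0], [-0.0, -0.001, -1.0]]
contact_force: [-0.2, -0.3, -2.0]
opening: 0.0127
finger_force: 58.7
```

Call:
step_arm(motion="0 0 6 0 0 0 -1; 0 0 8 0 0 0 -1; 0 0 10 0 0 0 -1; 0 0 10 0 0 0 -1; 0 0 10 0 0 0 -1; 0 0 8 0 0 0 -1; 0 0 6 0 0 0 -1; 0 0 0 0 0 0 -1")

```text
clock: 10.7
tcp_pos: [0.4272, -0.2821, 0.1202]
tool_rot: [[0.347, 0.938, -0.002], [0.938, -0.347, 0.001], [-0.0, -0.002, -1.0]]
contact_force: [-0.0, -1.5, -2.4]
opening: 0.0132
finger_force: 58.6
```

Call:
step_arm(motion="0 0 4 0 0 0 -1; 0 0 3 0 0 0 -1; 0 0 1 0 0 0 -1; 0 0 1 0 0 0 -1; 0 0 0 0 0 0 -1; 0 0 0 0 0 0 -1; 0 0 0 0 0 0 -1; 0 0 0 0 0 0 -1")

```text
clock: 11.5
tcp_pos: [0.428, -0.2825, 0.1124]
tool_rot: [[0.347, 0.938, 0.0], [0.938, -0.347, -0.0], [-0.0, 0.0, -1.0]]
contact_force: [-0.2, -2.8, -1.2]
opening: 0.0127
finger_force: 58.7
```

Call:
step_arm(motion="0 0 1 0 0 0 -1; 0 0 1 0 0 0 -1; 0 0 0 0 0 0 -1; 0 0 1 0 0 0 -1; 0 0 0 0 0 0 -1; 0 0 0 0 0 0 -1; 0 0 0 0 0 0 -1; 0 0 0 0 0 0 -1")

```text
clock: 12.3
tcp_pos: [0.428, -0.2826, 0.1111]
tool_rot: [[0.347, 0.938, 0.001], [0.938, -0.347, -0.001], [-0.001, 0.001, -1.0]]
contact_force: [-4.2, -0.7, 12.0]
opening: 0.0127
finger_force: 60.6
```

12 N upward at the expected height, so the bar rests on the cover. Release and rise.

Call:
step_arm(motion="0 0 0 0 0 0 0.1; 0 0 0 0 0 0 0.1; 0 0 0 0 0 0 0.1; 0 0 0 0 0 0 0.1; 0 0 -10 0 0 0 0.1; 0 0 -25 0 0 0 0.1; 0 0 -40 0 0 0 0.1; 0 0 -30 0 0 0 0.1")

```text
clock: 13.1
tcp_pos: [0.4281, -0.2824, 0.2167]
tool_rot: [[0.347, 0.938, 0.001], [0.938, -0.347, -0.0], [-0.0, 0.001, -1.0]]
contact_force: [0.6, -0.5, -0.2]
opening: 0.0471
finger_force: 0.0
```

Call:
step_arm(motion="0 0 0 0 0 -7 0.2; 0 0 0 0 0 -7 0.2; 0 0 0 0 0 -6.3 0.2; 40 2 0 0 0 0 0.2; 45 2 0 0 0 0 0.2; 45 2 0 0 0 0 0.2; 45 2 0 0 0 0 0.2; 45 2 0 0 0 0 0.2")

```text
clock: 13.9
tcp_pos: [0.4377, -0.0607, 0.2151]
tool_rot: [[0.0, 1.0, 0.001], [1.0, -0.0, 0.0], [0.0, 0.001, -1.0]]
contact_force: [1.7, 0.8, -0.4]
opening: 0.0514
finger_force: 0.0
```

Call:
step_arm(motion="45 2 0 0 0 0 0.2; 45 2 0 0 0 0 0.2; 45 2 0 0 0 0 0.2; 45 2 0 0 0 0 0.2; 45 4 0 0 0 0 0.2; 45 4 0 0 0 0 0.2; 11 2 0 0 0 0 0.2; 0 0 0 0 0 0 0.2")

```text
clock: 14.7
tcp_pos: [0.4559, 0.2203, 0.2146]
tool_rot: [[-0.003, 1.0, 0.0], [1.0, 0.003, 0.0], [0.0, 0.0, -1.0]]
contact_force: [-0.2, -0.5, 0.2]
opening: 0.0511
finger_force: 0.0
```

Run:
```python
from h import *
np.set_printoptions(precision=4,suppress=True)
s=env.sense();print(s['tcp_pos'],s['opening'],s['tool_rot'],s['contact_force'])
g=grab('top','t4');g2=grab('side','s4')
a=g['frame'][195:315,385:485,::-1];b=g2['frame'][200:350,190:390,::-1]
b2=g2['frame'][150:250,380:480,::-1]
c=np.hstack([cv2.copyMakeBorder(cv2.resize(b2,(380,380),interpolation=2),0,0,0,0,0),cv2.copyMakeBorder(cv2.resize(b,(400,300),interpolation=2),0,80,0,0,0)])
cv2.imwrite('pics/c6.png',cv2.convertScaleAbs(c,alpha=1.5))
```

```text
[0.4559 0.2203 0.2146] 0.05112033454348329 [[-0.0034  1.      0.0005]
 [ 1.      0.0034  0.0001]
 [ 0.0001  0.0005 -1.    ]] [-0.1844 -0.5119  0.2116]
```

View pics/c6.png

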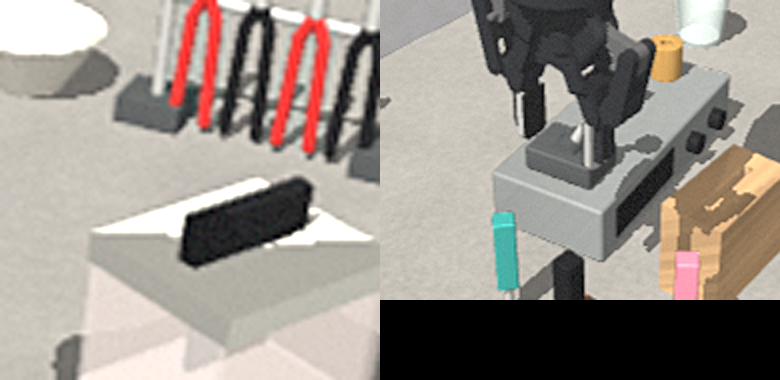

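The plate is seated with its bar flat on the cover, and the rod stands untouched below the gripper. I'll descend on the rod.

Call:
step_arm(motion="-2 -2 20 0 0 0 0.2; 0 0 30 0 0 0 0.2; 0 0 30 0 0 0 0.2; 0 0 30 0 0 0 0.2; 0 0 20 0 0 0 0.2; 0 0 10 0 0 0 0.2; 0 0 0 0 0 0 0.2; 0 0 0 0 0 0 -1")

```text
clock: 15.6
tcp_pos: [0.4543, 0.2162, 0.0752]
tool_rot: [[0.001, 1.0, 0.001], [1.0, -0.001, 0.0], [0.0, 0.001, -1.0]]
contact_force: [1.0, 0.4, -0.9]
opening: 0.0384
finger_force: 0.0
```

Call:
step_arm(motion="0 0 0 0 0 0 -1; 0 0 0 0 0 0 -1; 0 0 0 0 0 0 -1; 0 0 0 0 0 0 -1; 0 0 0 0 0 0 -1; 0 0 -3 0 0 0 -1; 0 0 0 0 0 0 -1; 0 0 0 0 0 0 -1")

```text
clock: 16.4
tcp_pos: [0.4539, 0.2169, 0.0774]
tool_rot: [[-0.0, 1.0, 0.001], [1.0, 0.0, 0.0], [0.0, 0.001, -1.0]]
contact_force: [0.6, -0.1, -0.3]
opening: 0.0172
finger_force: 58.0
```

Rod gripped (17 mm, 58 N). I'll lift it and go along y first, keeping clear of the switch ball, then out in x to the square terminal.

Call:
step_arm(motion="0 0 -15 0 0 0 -1; 0 0 -25 0 0 0 -1; 0 0 -30 0 0 0 -1; 0 0 -30 0 0 0 -1; 0 0 -30 0 0 0 -1; -20 0 -5 0 0 0 -1; -40 0 0 0 0 0 -1; -40 0 0 0 0 0 -1")

```text
clock: 17.2
tcp_pos: [0.4542, 0.1162, 0.2126]
tool_rot: [[-0.002, 1.0, 0.001], [1.0, 0.002, 0.0], [0.0, 0.001, -1.0]]
contact_force: [0.6, -0.4, -0.2]
opening: 0.0176
finger_force: 58.4
```

Call:
step_arm(motion="-40 0 0 0 0 0 -1; -40 0 0 0 0 0 -1; -40 0 0 0 0 0 -1; -27 25 0 0 0 0 -1; 0 40 0 0 0 0 -1; 0 40 0 0 0 0 -1; 0 30 0 0 0 0 -1; 0 16 0 0 0 0 -1")

```text
clock: 18.0
tcp_pos: [0.6075, -0.0306, 0.2115]
tool_rot: [[0.0, 1.0, 0.001], [1.0, -0.0, -0.0], [-0.0, 0.001, -1.0]]
contact_force: [-0.4, 0.3, -0.8]
opening: 0.0175
finger_force: 58.5
```

Call:
step_arm(motion="0 0 20 0 0 0 -1; 0 0 15 0 0 0 -1; 0 0 6 0 0 0 -1; 0 0 0 0 0 0 -1; 0 0 0 0 0 0 -1; 0 0 0 0 0 0 -1; 0 0 0 0 0 0 -1; 0 0 0 0 0 0 -1")

```text
clock: 18.8
tcp_pos: [0.6051, -0.0303, 0.172]
tool_rot: [[-0.0, 1.0, 0.001], [1.0, 0.0, -0.0], [-0.0, 0.001, -1.0]]
contact_force: [0.2, -0.3, -0.8]
opening: 0.0172
finger_force: 58.5
```

Run:
```python
from h import *
np.set_printoptions(precision=4,suppress=True)
s=env.sense();T=s['tcp_pos'];print(T,s['opening'],s['tool_rot'],s['contact_force'])
g=grab('top','t5');g2=grab('side','s5')
b=g2['frame'][190:270,260:340,::-1];a=g['frame'][180:260,280:360,::-1]
c=np.hstack([cv2.resize(b,(480,480),interpolation=2),cv2.resize(a,(320,320),interpolation=2) if 0 else cv2.copyMakeBorder(cv2.resize(a,(320,320),interpolation=2),0,160,0,0,0)])
cv2.imwrite('pics/c7.png',cv2.convertScaleAbs(c,alpha=1.6))
d=[-.0035,.0016,0]
print('pin tip side',proj('side0',T+d-[0,0,.0567]),'grip bottom',proj('side0',T+d-[0,0,.0247]),'mouth',proj('side0',[.6015,-.0285,.1]))
```

```text
[ 0.6051 -0.0303  0.172 ] 0.01716593293410432 [[-0.0003  1.      0.0013]
 [ 1.      0.0003 -0.    ]
 [-0.      0.0013 -1.    ]] [ 0.2    -0.2581 -0.7508]
pin tip side [[307.9436 230.9543]] grip bottom [[308.012  216.7934]] mouth [[307.8989 237.6247]]
```

View pics/c7.png

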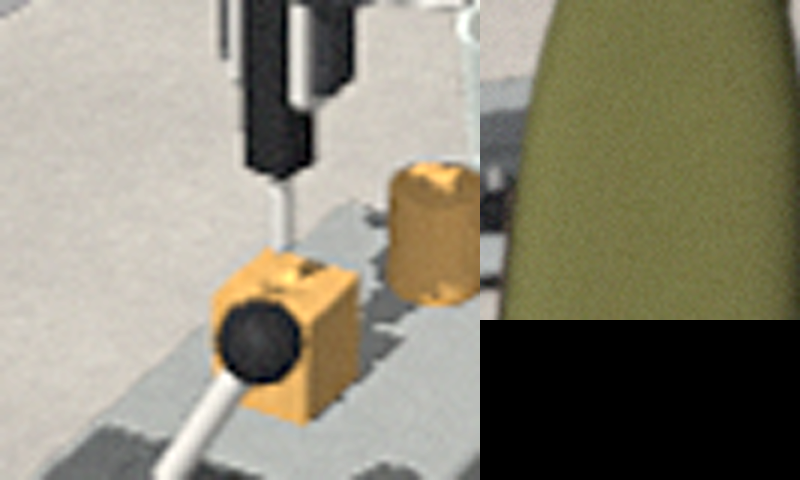

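The switch leans towards the robot. The pin tip is at about (306.8,231.6), in line with the square mouth at about (307.5,236.5) and within about 1 px of the prediction. I'll nudge x by -1 mm and lower slowly.

Call:
step_arm(motion="0 -1 4 0 0 0 -1; 0 0 4 0 0 0 -1; 0 0 4 0 0 0 -1; 0 0 3 0 0 0 -1; 0 0 2 0 0 0 -1; 0 0 2 0 0 0 -1; 0 0 0 0 0 0 -1; 0 0 0 0 0 0 -1")

```text
clock: 19.7
tcp_pos: [0.6041, -0.0307, 0.1522]
tool_rot: [[0.0, 1.0, 0.0], [1.0, -0.0, -0.001], [-0.001, 0.0, -1.0]]
contact_force: [1.7, -2.7, -2.1]
opening: 0.0172
finger_force: 58.4
```

Call:
step_arm(motion="0 0 2 0 0 0 -1; 0 0 2 0 0 0 -1; 0 0 0 0 0 0 -1; 0 0 0 0 0 0 -1; 0 0 0 0 0 0 -1; 0 0 0 0 0 0 -1; 0 0 0 0 0 0 -1; 0 0 0 0 0 0 -1")

```text
clock: 20.5
tcp_pos: [0.6041, -0.0307, 0.1484]
tool_rot: [[-0.0, 1.0, 0.001], [1.0, 0.0, -0.001], [-0.001, 0.001, -1.0]]
contact_force: [2.0, -4.8, -0.3]
opening: 0.0173
finger_force: 58.6
```

It's in the mouth with a slight side force. I'll ease y by -1.5 mm, x by +0.5 mm and continue.

Call:
step_arm(motion="-1.5 0.5 0 0 0 0 -1; 0 0 3 0 0 0 -1; 0 0 4 0 0 0 -1; 0 0 4 0 0 0 -1; 0 0 4 0 0 0 -1; 0 0 3 0 0 0 -1; 0 0 0 0 0 0 -1; 0 0 0 0 0 0 -1")

```text
clock: 21.3
tcp_pos: [0.6038, -0.0315, 0.1299]
tool_rot: [[-0.0, 1.0, -0.001], [1.0, 0.0, 0.001], [0.001, -0.001, -1.0]]
contact_force: [0.6, -1.6, -0.9]
opening: 0.0171
finger_force: 58.6
```

Call:
step_arm(motion="0 0 2 0 0 0 -1; 0 0 2 0 0 0 -1; 0 0 1 0 0 0 -1; 0 0 1 0 0 0 -1; 0 0 0 0 0 0 -1; 0 0 0 0 0 0 -1; 0 0 0 0 0 0 -1; 0 0 0 0 0 0 -1")

```text
clock: 22.1
tcp_pos: [0.604, -0.0315, 0.1256]
tool_rot: [[-0.0, 1.0, 0.001], [1.0, 0.0, 0.0], [0.0, 0.001, -1.0]]
contact_force: [-2.6, -0.1, 6.5]
opening: 0.0175
finger_force: 59.7
```

Contact at about the expected height. I'll press 1.5 mm further to confirm, then release.

Call:
step_arm(motion="0 0 1 0 0 0 -1; 0 0 0.5 0 0 0 -1; 0 0 0 0 0 0 -1; 0 0 0 0 0 0 -1; 0 0 0 0 0 0 -1; 0 0 0 0 0 0 -1; 0 0 0 0 0 0 -1; 0 0 0 0 0 0 -1")

```text
clock: 22.9
tcp_pos: [0.604, -0.0315, 0.1256]
tool_rot: [[-0.0, 1.0, 0.001], [1.0, 0.0, 0.0], [0.0, 0.001, -1.0]]
contact_force: [-5.8, 0.9, 15.1]
opening: 0.0171
finger_force: 60.7
```

Firmly home (no further travel, 15 N). Release, rise, and go over the switch ball.

Call:
step_arm(motion="0 0 0 0 0 0 0.1; 0 0 0 0 0 0 0.1; 0 0 0 0 0 0 0.1; 0 0 0 0 0 0 0.1; 0 0 0 0 0 0 0.1; 0 0 -20 0 0 0 0.1; 0 0 -40 0 0 0 0.1; 0 0 -45 0 0 0 0.1")

```text
clock: 23.7
tcp_pos: [0.6029, -0.0317, 0.2272]
tool_rot: [[-0.0, 1.0, -0.004], [1.0, 0.0, 0.0], [0.0, -0.004, -1.0]]
contact_force: [0.8, -0.2, 0.6]
opening: 0.0473
finger_force: 0.0
```

Call:
step_arm(motion="0 0 0 0 0 0 0.1; 25 -17 0 0 0 0 0.1; 35 -25 0 0 0 0 0.1; 30 -20 0 0 0 0 0.1; 10 -6 0 0 0 0 0.1; 0 0 0 0 0 0 0.1; 0 0 0 0 0 0 0.1; 0 0 0 0 0 0 0.1")

```text
clock: 24.5
tcp_pos: [0.5372, 0.0673, 0.2276]
tool_rot: [[0.001, 1.0, 0.0], [1.0, -0.001, -0.0], [-0.0, 0.0, -1.0]]
contact_force: [-0.4, -0.3, 0.4]
opening: 0.0468
finger_force: 0.0
```

Run:
```python
from h import *
np.set_printoptions(precision=4,suppress=True)
s=env.sense();T=s['tcp_pos'];print(T,s['opening'],s['tool_rot'][:,0],s['contact_force'])
g2=grab('side','s6')
b=g2['frame'][170:290,230:390,::-1]
cv2.imwrite('pics/c8.png',cv2.convertScaleAbs(cv2.resize(b,None,fx=4,fy=4,interpolation=2),alpha=1.6))
```

```text
[0.5372 0.0673 0.2276] 0.04677461441221877 [ 0.0011  1.     -0.0004] [-0.4001 -0.2852  0.4149]
```

View pics/c8.png

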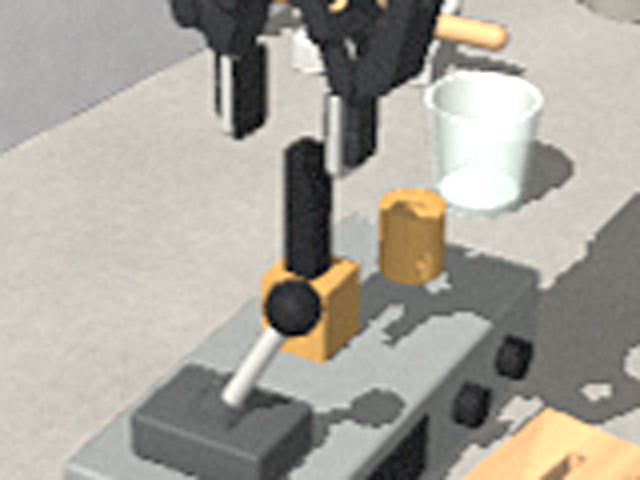

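The rod sits fully down on the square terminal and the round one is empty. The ball is at about (303,247), as predicted for off. I'll lower the cage and push away.

Call:
step_arm(motion="0 0 30 0 0 0 0.1; 0 0 30 0 0 0 0.1; 0 0 20 0 0 0 0.1; 0 0 9 0 0 0 0.1; 0 0 0 0 0 0 0.1; 0 8 0 0 0 0 0.1; 1 10 0 0 0 0 0.1; 1 10 0 0 0 0 0.1")

```text
clock: 25.35
tcp_pos: [0.5658, 0.0704, 0.1401]
tool_rot: [[-0.0, 1.0, 0.002], [1.0, 0.0, 0.0], [0.0, 0.002, -1.0]]
contact_force: [-1.3, -0.3, 2.0]
opening: 0.0471
finger_force: 0.8
```

Call:
step_arm(motion="1 10 0 0 0 0 0.1; 1 10 0 0 0 0 0.1; 1 10 0 0 0 0 0.1; 1 10 0 0 0 0 0.1; 1 10 0 0 0 0 0.1; 1 6 0 0 0 0 0.1; 0 3 0 0 0 0 0.1; 0 0 0 0 0 0 0.1")

```text
clock: 26.15
tcp_pos: [0.6238, 0.0762, 0.1386]
tool_rot: [[-0.0, 1.0, 0.0], [1.0, 0.0, -0.0], [-0.0, 0.0, -1.0]]
contact_force: [0.9, 0.8, 0.3]
opening: 0.0474
finger_force: 0.0
```

Call:
step_arm(motion="0 3 0 0 0 0 0.1; 0 2 0 0 0 0 0.1; 0 0 0 0 0 0 0.1; 0 2 0 0 0 0 0.1; 0 0 0 0 0 0 0.1; 0 0 0 0 0 0 0.1; 0 0 0 0 0 0 0.1; 0 0 0 0 0 0 0.1")

```text
clock: 26.95
tcp_pos: [0.6254, 0.0762, 0.1384]
tool_rot: [[-0.001, 1.0, -0.009], [1.0, 0.001, 0.0], [0.0, -0.009, -1.0]]
contact_force: [-9.6, -0.5, 4.4]
opening: 0.0473
finger_force: 4.8
```

Call:
step_arm(motion="0 2 0 0 0 0 0.1; 0 0 0 0 0 0 0.1; 0 0 0 0 0 0 0.1; 0 0 0 0 0 0 0.1; 0 -8 0 0 0 0 0.1; 0 -8 0 0 0 0 0.1; 0 0 0 0 0 0 0.1; 0 0 0 0 0 0 0.1")

```text
clock: 27.75
tcp_pos: [0.6169, 0.0763, 0.1393]
tool_rot: [[-0.0, 1.0, 0.002], [1.0, 0.0, 0.0], [0.0, 0.002, -1.0]]
contact_force: [0.5, 0.5, 0.3]
opening: 0.0472
finger_force: 0.0
```

Call:
step_arm(motion="0 0 -20 0 0 0 0.1; 0 0 -40 0 0 0 0.1; 0 0 -40 0 0 0 0.1; 0 -30 0 0 0 0 0.1; 0 -40 0 0 0 0 0.1; 0 -40 0 0 0 0 0.1; 0 -40 0 0 0 0 0.1; 0 0 0 0 0 0 0.1")

```text
clock: 28.55
tcp_pos: [0.4605, 0.0757, 0.2385]
tool_rot: [[-0.001, 1.0, -0.005], [1.0, 0.001, -0.001], [-0.001, -0.005, -1.0]]
contact_force: [1.0, 0.0, 0.3]
opening: 0.0469
finger_force: 0.0
```

Run:
```python
from h import *
np.set_printoptions(precision=4,suppress=True)
s=env.sense();print(s['tcp_pos'],s['contact_force'])
g2=grab('side','s7'); d=g2['frame'][225:245,258:280].max(2)
v,u=np.nonzero(d<40);print('ball px',u.mean()+258,v.mean()+225,len(u))
d=cam('side0')[3]['frame'][225:245,258:280].max(2);v,u=np.nonzero(d<40);print('start',u.mean()+258,v.mean()+225,len(u))
print(proj('side0',[[.610,.0757,.152],[.612,.076,.152]]))
f=lambda n:cv2.GaussianBlur(cam(n)[3]['frame'],(5,5),0).astype(int)
m=np.abs(f('s7')-f('side0')).max(2)
for n,(u,v) in dict(punch=(240,380),bottle=(130,345),beaker=(350,205)).items():print(n,m[v-15:v+15,u-10:u+10].max())
```

```text
[0.4605 0.0757 0.2385] [0.9859 0.0168 0.3036]
ball px 266.2704918032787 235.05737704918033 122
start 267.7894736842105 234.7218045112782 133
[[268.528  235.4291]
 [267.5819 235.1355]]
punch 12
bottle 14
beaker 132
```

```bash
python3 -c "
from cell import env
print(env.job_done())"
```

```text
the job is handed in; nothing more can be done
None
```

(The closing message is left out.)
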